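# Close the keeper on the grinding-drum rack

### The arm

A 6-joint arm with a two-finger parallel gripper is mounted at the origin on the work surface. World frame = base frame: x ahead of the robot, y to its left, z up, the work surface at z = 0. Lengths are in m, angles in rad, forces in N, time in s.
With the tool pointing down it reaches from about 0.35 to 0.975 m from the base axis. Payload 4.9 kg.
Tool frame: the origin (TCP) lies midway between the tips of the shut fingers; the grasp point (between the pads) lies ctrl.grip_point_offset behind it (ctrl.grip_point_offset is the distance from the TCP to the grasp point, in m); x points along the fingers, y is the direction in which the jaws open and shut, and the axes are right-handed (so a half turn about x gives the same grasp; the last joint's range is limited). The gripper opens to 85 mm and grips with 20 to 120 N. Pads are 22 mm wide; open, the fingers measure 114 mm over their backs; the gripper's body (76 mm by 85 mm) begins 54 mm behind the grasp point. The pads swing forward as they close: fully open they stand 13 mm farther back than shut.
Start: joints at [1.009, 0.053, 1.613, -0, 1.476, -0.119], TCP at [0.268, 0.565, 0.231] pointing down, gripper open.
Joint ranges: [-3.01, 3.01], [-1.01, 2.22], [0.06, 2.58], [-1.02, 4.17], [0.09, 2.62], [-3.14, 3.14]. Speed limits (rad/s): [2.57, 2.57, 3.14, 3.14, 3.14, 3.14].

### API

Orientations are given as a rotation vector (axis times angle).
In Python, from station import ctrl gives the robot as it stands. The module is installed in compiled form; this text tells all that it offers.
- The arm moves only by the tool drive_tool, never from a script. Its argument "commands" is text: rows parted by semicolons, each of 5 numbers parted by spaces: the closure, from -1 (fully open) to 1 (shut), so that 0 is half open, then the shift along the tool's x, y, z in units of 40 mm (1.0 is 40 mm), then the turn about the tool's x in units of 5 degrees (1.0 is 5 degrees). A call has 1 to 8 rows; each row is the pose to reach, as a shift and turn from the pose commanded when the call began, along the tool's axes at that moment; what a row does not reach only later rows make up. A row lasts 1/12 s, in which the tool goes at most 41.7 mm and 7.16 degrees, less where a joint would pass 70% of its speed; a pose out of reach is approached as far as the arm can. A call with a gripper value outside its range is refused whole. The fingers move at their own pace and stop on an object; "newtons" is the grip in N (left out, the last holds). Time passes only in rows, so rows that repeat a pose let the fingers close. It gives the time, the measured TCP pose, the force and the opening at its end, in the units of the state.
- ctrl.get_obs(): the state, without advancing time (a new reading comes with each control period).
- ctrl.get_image(name): name is "side" or "top" or "wrist"; returns (picture, depth): 480x640x3 uint8, blue, green, red; 480x640 float32, m along the optical axis (not along the pixel's ray), 0 where there is no reading.
- ctrl.camera_info(name): a dict with "K" (3x3 intrinsics, pixels), "T" (4x4, takes a point from camera to world coordinates). Camera axes: x right, y down, z forward; pixel columns grow to the right and rows downward; lengths in m; the calibration is good to about 2 mm. A picture is of the moment at which its call begins: read the wrist's pose just before it. camera_info takes no time and is no camera call; for the wrist camera it gives the pose at the moment of the call.
- ctrl.finish_job(): hands the job in, once; it reports no verdict.
The state is a dict: "t": time; "q": joint angles; "dq": joint speeds; "effort": joint torques, N m; "tool_pos": TCP position; "tool_rot": TCP orientation; "contact_force": force on the tool from outside, world axes, zero at the start; "wrist_torque": the same for the moment, N m; "opening": finger opening in m.
Only numpy, scipy, OpenCV 4.12 (cv2) and the standard library are available. Lean on these libraries where they do the work, as an engineer would, in place of code of your own. Each camera call takes 0.05 s, during which the arm holds its last target.

### The job

One of the three grinding drums has worked its way out along its spigot on the bench rack. Get it fully home against the back plate again and swing the hinged keeper bar over and down in front of the drums until it snaps fully into its two spring clips. All three drums must end fully home; leave the stones, the cup and the tub where they stand.

Things in the scene. Friction and masses are not known exactly. Their poses are not given: they have to be found in the camera images.
- rack: Steel rack screwed to the bench. Origin on the bench below the back plate's front face; -x is the front (where the spigots point), y runs along the rack. Base 108 x 214 x 6 mm, 88 mm of it in front of the origin. Back plate 180 wide, 6 thick, top 82 mm high. Three level spigots, 14 mm diameter, 54 mm long, at y = -54, 0, +54 mm, axes 50 mm above the bench.
- clip_left (a point): Mouth of the clip post at the rack's +y end: two spring-steel leaves, open at the top, that take the keeper bar from above. This point is at x = -65, y = +83 mm of the rack, 62 mm above the bench, where the closed bar's centre lies. The post with its leaves is 28 mm in x, 14 mm in y, top 80 mm above the bench.
- clip_right (a point): The same clip at the rack's -y end (x = -65, y = -83 mm, 62 mm above the bench).
- drum_a: One of three like grinding drums: aluminium sleeve with dark grit band, 44 mm diameter, 56 long, 18 mm bore, 0.2 kg, loose on any one of the spigots, hanging 2 mm below its axis. Origin at its centre, x along its axis. Home (back end on the back plate) its centre is at x = -28 mm of the rack. One drum starts 13 to 20 mm farther out; 1 to 3 N on its front face slides it.
- drum_b: Another such drum, on another spigot. The front face is a flat ring, 9 to 22 mm from the axis; when the drum is home it is at x = -56 mm of the rack, and the spigot's nose stays 2 mm inside it.
- drum_c: The third such drum, on the remaining spigot.
- keeper (a joint): Angle q of the keeper bar, rad: 0 = closed in its clips in front of the drums; 1.57 = upright over the hinge line. Starts at 1.65 to 2.15 (stop 2.2), leaning back over the back plate; it stays where it is left (hinge friction 0.12 N m, mass 0.15 kg). The clips resist from 0.18 rad and take 4 to 8 N at the tab; past 0.09 rad the bar snaps down to about 0.01 and is held.
- keeper_bar (a point): Middle of the keeper: a 10 mm round steel bar, 188 mm long, along the rack's y, on two flat side arms (y = +94.5 and -94.5 mm), its centre 65 mm from the hinge line: at x = -65 cos q, z = 62 + 65 sin q mm of the rack. Closed, its back is 4 mm in front of home drums' faces, above the spigots' noses; a drum standing out farther stops it at 0.15 to 0.2 rad.
- keeper_hinge (a point): Middle of the keeper's hinge line, which runs along the rack's y: 62 mm above the bench, directly above the rack's origin. Axes as the rack's. Hinge cheeks beside it at y = +88 and -88 mm, x -23 to 11 mm, top 78 mm high.
- keeper_tab (a point): On the keeper's thumb tab: steel plate 40 mm wide (y), 5 mm thick, at the middle of the bar, in line with the arms, reaching out to 102 mm from the hinge line. The point is the middle of its outer face (uppermost when closed), 85 mm from the hinge line; x points to the hinge line, z out of this face. Closed: 64.5 mm above the bench.
- stone_long: Bystander: half-carved stone, 66 x 44 x 46 mm, loose on the bench some 230 mm in front of the rack. Origin under its middle.
- stone_round: Bystander: half-carved stone, 50 x 48 x 52 mm, loose on the bench some 230 mm in front of the rack. Origin under its middle.
- cup: Bystander: plastic cup, 72 mm rim diameter, 95 mm high, loose, some 180 mm behind the rack. Origin under its middle.
- tub: Bystander: low white plastic tub, 100 mm rim diameter, 45 mm high, loose, some 180 mm behind the rack. Origin under its middle.
Things that resemble listed ones, but are neither listed nor needed, are in the scene too. What is shaped like the drum_c but blue or orange is not meant.

How it is judged:
At the end, for the whole second after the job is handed in: The keeper bar is in its clips (within 0.03 rad of closed), all three drums are on their spigots and home within 4 mm of the back plate, at rest (value of joint keeper below 0.03 rad and x of each of drum_a, drum_b, drum_c in the frame of rack above -0.032 m and z of each of drum_a, drum_b, drum_c in the frame of rack above 0.044 m and linear speed of each of drum_a, drum_b, drum_c below 0.02 m/s); the robot touches nothing.
It fails at once if A stone, the cup or the tub was pushed more than 30 mm from its place (distance of any of stone_long, stone_round, cup, tub from where it was at the start of the episode above 0.03 m).
It also fails if it takes over 51 s, if anything falls off the work surface, if the arm or the gripper's body presses on something with over 40 N, if the wrist force passes 120 N, or if a joint passes its speed limit or range.

## Working session

There is one attempt and no reset: what is moved stays moved. The work goes in short steps, Python scripts to look and compute and a tool call to move; the robot and the scene stay as the last step left them, time stands still between calls to the robot, and variables do not carry over. Pictures are saved under pics/ and viewed, and the job is handed in when it is done.

Besides the shell and the picture viewer there is one more tool, called as name(argument=value, ...), one argument or row to a line, values as JSON. drive_tool: Moves the arm, as the interface text tells. Its arguments: {"type":"object","properties":{"commands":{"type":"string"},"newtons":{"type":"number"}},"required":["commands"]}

```bash
mkdir -p pics; cat > h.py <<'E'
import numpy as np,cv2,pickle
from scipy.spatial.transform import Rotation as R
from station import ctrl
def snap(n,tag):
    i=ctrl.camera_info(n);p,d=ctrl.get_image(n)
    cv2.imwrite(f'pics/{tag}.png',p);pickle.dump((i,p,d),open(f'pics/{tag}.pkl','wb'));return i,p,d
def load(tag): return pickle.load(open(f'pics/{tag}.pkl','rb'))
def px(i,d,u,v,w=1):
    a=d[v-w:v+w+1,u-w:u+w+1];a=a[a>0];z=np.median(a) if len(a) else 0
    c=np.linalg.inv(i['K'])@[u,v,1]*z
    return (i['T']@np.r_[c,1])[:3]
def proj(i,P):
    c=np.linalg.inv(i['T'])@np.r_[P,1];k=i['K']@c[:3];return k[:2]/k[2]
E
python3 - <<'E'
from h import *
for n in('top','side','wrist'):
    i,p,d=snap(n,n+'0');print(n,i['T'].round(3).tolist(),i['K'][0,0])
print(ctrl.get_obs(),ctrl.grip_point_offset)
E
```

```text
top [[0.015, -0.986, 0.164, 0.421], [-1.0, -0.018, -0.015, 0.05], [0.018, -0.164, -0.986, 0.923], [0.0, 0.0, 0.0, 1.0]] 440.84148888969446
side [[-1.0, 0.007, 0.011, 0.516], [-0.003, 0.713, -0.702, 0.601], [-0.013, -0.702, -0.712, 0.642], [0.0, 0.0, 0.0, 1.0]] 459.19734352851384
wrist [[0.429, 0.862, 0.272, 0.198], [0.903, -0.408, -0.132, 0.597], [-0.003, 0.302, -0.953, 0.373], [0.0, 0.0, 0.0, 1.0]] 412.91091089024013
{'t': 0.15, 'q': array([ 1.00897634e+00,  5.32494949e-02,  1.61398241e+00, -3.82270164e-06,
        1.47600427e+00, -1.19031582e-01]), 'dq': array([ 0.00061247,  0.00016066, -0.00647145,  0.0004918 , -0.00053605,
       -0.0014747 ]), 'effort': array([ 6.91496589e-04, -3.94237375e+01, -3.70724809e+01, -1.42731233e-04,
        4.61574949e-03, -1.59058878e-06]), 'tool_pos': array([0.26754375, 0.56429944, 0.23031571]), 'tool_rot': array([ 0.34604999,  1.54330669, -0.34850202]), 'contact_force': array([ 0.82665143,  0.34741733, -0.42884869]), 'wrist_torque': array([ 0.02016827, -0.00222948, -0.0063463 ]), 'opening': 0.08537671777867727} 0.0187
```

View pics/top0.png

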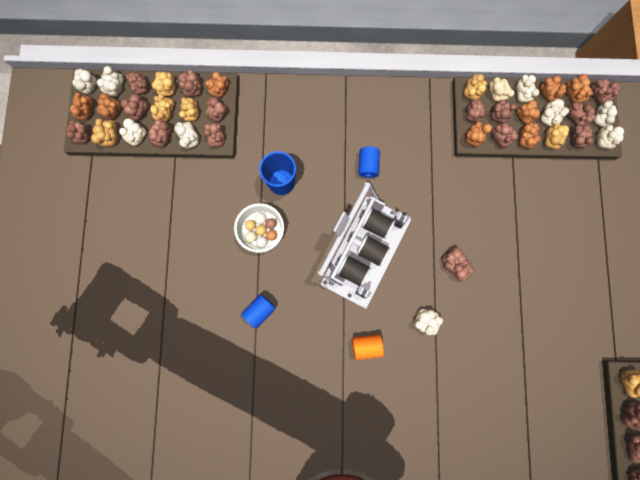

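View pics/side0.png

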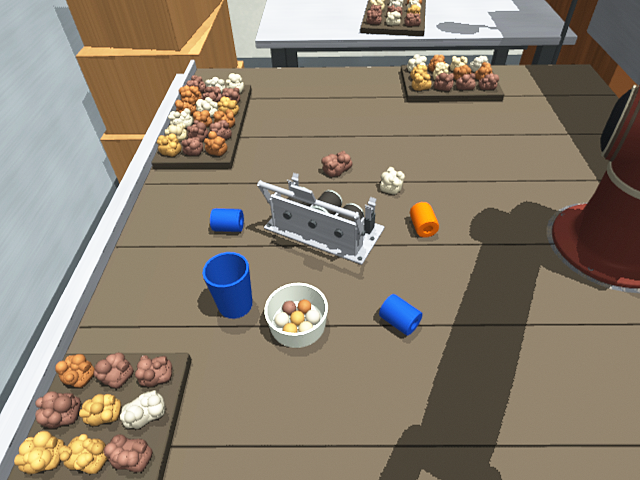

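View pics/wrist0.png

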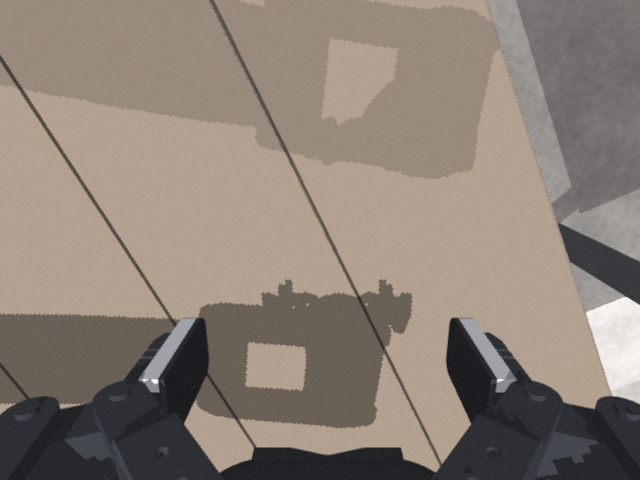

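```bash
python3 - <<'E'
from h import *
i,p,d=load('top0');c=cv2.resize(p[165:320,300:430],None,fx=5,fy=5,interpolation=cv2.INTER_CUBIC)[:,:]
c=cv2.resize(c,None,fx=.77,fy=.77);cv2.imwrite('pics/topc.png',c)
i,p,d=load('side0');c=cv2.resize(p[165:275,250:390],None,fx=5,fy=5,interpolation=cv2.INTER_CUBIC);cv2.imwrite('pics/sidec.png',c)
E
```

```text
(no output)
```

View pics/topc.png

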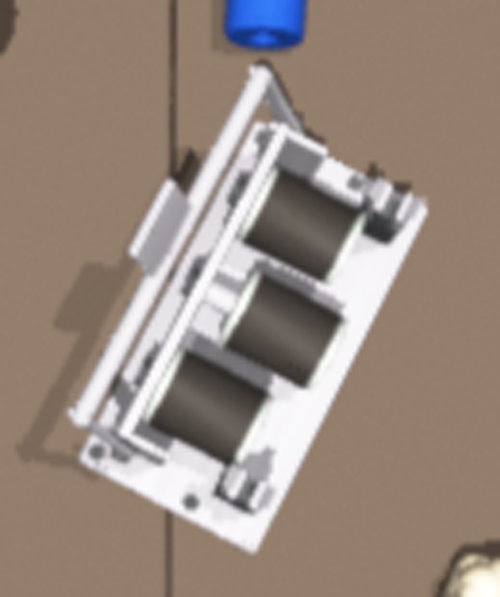

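View pics/sidec.png

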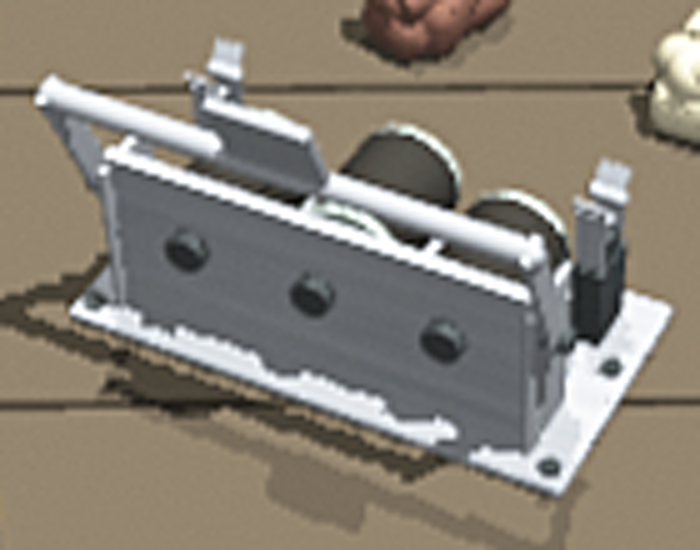

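```bash
cat >> h.py <<'E'
def ray(i,u,v,z):
    o=i['T'][:3,3];r=i['T'][:3,:3]@np.linalg.inv(i['K'])@[u,v,1];return o+r*(z-o[2])/r[2]
E
python3 - <<'E'
from h import *
from scipy.optimize import least_squares
i,p,d=load('top0');s,ps,ds=load('side0')
T=lambda u,v:(300+u/3.85,165+v/3.85)
S=lambda u,v:(250+u/5,165+v/5)
obs=[(i,T(428,205),(-88,-107,6)),(i,T(255,552),(-88,107,6)),(i,T(80,460),(20,107,6)),
 (s,S(72,312),(20,-107,6)),(s,S(560,495),(20,107,6)),(s,S(672,305),(-88,107,6)),
 (s,S(108,150),(6,-90,82)),(s,S(530,295),(6,90,82)),
 (i,T(282,128),(3,-90,82)),(i,T(127,437),(3,90,82))]
def W(P,x): c,n=np.cos(x[2]),np.sin(x[2]);P=np.array(P)/1e3;return np.array([x[0]+c*P[0]-n*P[1],x[1]+n*P[0]+c*P[1],P[2]])
f=lambda x:np.concatenate([proj(c,W(P,x))-uv for c,uv,P in obs])
r=least_squares(f,[.45,0,1.08],loss='soft_l1');print(r.x,f(r.x).reshape(-1,2).round(1).tolist())
x=r.x
def inv(w): c,n=np.cos(x[2]),np.sin(x[2]);v=np.array(w[:2])-x[:2];return np.r_[c*v[0]+n*v[1],-n*v[0]+c*v[1],w[2]]*1e3
# drums front face top edges: depth
for nm,u,v in[('a',300,225),('mid',285,325),('c',210,405),('tab',160,225),('bar',200,190),('bar2',110,360)]:
    U=[int(round(k)) for k in T(u,v)];print(nm,inv(px(i,d,*U)).round(1))
for q in (1.65,1.8,1.9,2,2.1,2.2):
    e=[]
    for P in((-65*np.cos(q),-94,62+65*np.sin(q)),(-65*np.cos(q),94,62+65*np.sin(q))): e+=[((proj(i,W(P,x))-(300,165))*3.85).round(0).tolist(),((proj(s,W(P,x))-(250,165))*5).round(0).tolist()]
    print(q,e)
np.save('rack.npy',x)
# lateral profile of points above each spigot
c,n=np.cos(x[2]),np.sin(x[2])
for y in(-54,0,54):
    out=[]
    for xx in range(-90,10,3):
        u=proj(i,W((xx,y,70),x));w=inv(px(i,d,int(round(u[0])),int(round(u[1])),0));out.append((int(w[0]),int(w[1]),int(w[2])))
    print(y,out)
E
```

```text
[ 0.56123951 -0.01667321  1.10778522] [[0.3, 0.8], [0.5, 1.0], [-0.6, 0.6], [-1.6, -0.4], [-0.4, -1.1], [-0.3, -0.2], [-2.0, 1.1], [1.3, 1.6], [1.0, -0.6], [-0.7, 0.4]]
a [-26.6 -51.   69.1]
mid [-42.6  -0.8  69.1]
c [-28.1  53.5  70.8]
tab [ 33.1  -2.3 146.4]
bar [ 25.3 -29.8 127.2]
bar2 [ 24.6  64.  126.3]
1.65 [[297.0, 93.0], [76.0, 56.0], [119.0, 437.0], [552.0, 209.0]]
1.8 [[279.0, 85.0], [62.0, 75.0], [101.0, 428.0], [539.0, 230.0]]
1.9 [[267.0, 80.0], [53.0, 88.0], [89.0, 422.0], [531.0, 245.0]]
2 [[255.0, 76.0], [45.0, 103.0], [78.0, 417.0], [524.0, 262.0]]
2.1 [[244.0, 73.0], [37.0, 119.0], [67.0, 412.0], [516.0, 279.0]]
2.2 [[234.0, 70.0], [30.0, 136.0], [57.0, 407.0], [509.0, 297.0]]
-54 [(-97, -72, 0), (-93, -69, 1), (-91, -70, 1), (-85, -69, 5), (-83, -70, 5), (-81, -69, 6), (-76, -69, 4), (-73, -70, 6), (-71, -69, 6), (-67, -69, 6), (-64, -69, 9), (-62, -69, 5), (-53, -53, 68), (-51, -54, 68), (-47, -52, 69), (-45, -53, 69), (-42, -54, 68), (-37, -54, 69), (-36, -54, 67), (-33, -54, 70), (-29, -54, 70), (-27, -53, 69), (-24, -54, 68), (-20, -54, 69), (-18, -53, 71), (-1
[... 408 characters left out ...]
(-32, 0, 68), (-29, 0, 69), (-27, 0, 65), (-23, 0, 68), (-20, 0, 69), (-19, 0, 68), (-14, -1, 56), (-12, -2, 58), (-9, -3, 54), (-5, -1, 57), (-3, -2, 56), (1, -2, 57), (2, 2, 79), (5, 1, 79), (10, -2, 58)]
54 [(-96, 45, -1), (-93, 44, -3), (-91, 46, 0), (-87, 45, -2), (-84, 45, 3), (-79, 45, 4), (-77, 46, 5), (-74, 46, 5), (-69, 46, 5), (-68, 46, 4), (-65, 46, 7), (-60, 45, 2), (-54, 52, 66), (-50, 54, 67), (-47, 54, 72), (-45, 52, 67), (-41, 54, 69), (-39, 54, 69), (-35, 53, 68), (-32, 53, 71), (-30, 54, 70), (-26, 54, 69), (-23, 53, 69), (-22, 54, 69), (-17, 53, 66), (-15, 53, 70), (-10, 53, 70), (-9, 54, 69), (-6, 53, 67), (-2, 54, 72), (0, 54, 72), (2, 54, 72), (6, 55, 81), (9, 51, 58)]
```

```bash
cat >> h.py <<'E'
rk=np.load('rack.npy')
def W(P): c,n=np.cos(rk[2]),np.sin(rk[2]);P=np.array(P)/1e3;return np.array([rk[0]+c*P[0]-n*P[1],rk[1]+n*P[0]+c*P[1],P[2]])
def inv(w): c,n=np.cos(rk[2]),np.sin(rk[2]);v=np.array(w[:2])-rk[:2];return np.r_[c*v[0]+n*v[1],-n*v[0]+c*v[1],w[2]]*1e3
def st():
    o=ctrl.get_obs();M=R.from_rotvec(o['tool_rot']).as_matrix();return o,M
def go(*Ps):
    o,M=st();c,n=np.cos(rk[2]),np.sin(rk[2]);f=o['contact_force']
    print('t',o['t'],'rack pos',inv(o['tool_pos']).round(1),'F rack',np.round([c*f[0]+n*f[1],-n*f[0]+c*f[1],f[2]],1),'open',round(o['opening'],4))
    print('axes in rack (cols x,y,z):',(R.from_euler('z',-rk[2]).as_matrix()@M).round(3).tolist())
    for P in Ps: print(P,(M.T@(W(P)-o['tool_pos'])/.04).round(3))
E
python3 - <<'E'
from h import *
go((-110,0,231),(-110,0,32))
E
```

```text
t 0.15 rack pos [388.6 522.3 230.3] F rack [ 0.7 -0.6 -0.4] open 0.0854
axes in rack (cols x,y,z): [[-0.002, 1.0, 0.02], [0.0, 0.02, -1.0], [-1.0, -0.002, -0.0]]
(-110, 0, 231) [ 1.0000e-03 -1.2727e+01  1.2802e+01]
(-110, 0, 32) [  4.976 -12.719  12.803]
```

drive_tool(
  commands="1 0 -12.7 12.8 -18;1 0 -12.7 12.8 -18;1 0 -12.7 12.8 -18;1 0 -12.7 12.8 -18;1 0 -12.7 12.8 -18;1 0 -12.7 12.8 -18;1 0 -12.7 12.8 -18;1 0 -12.7 12.8 -18",
  newtons=40,
)

```text
t: 0.82
tool_pos: [0.3736, 0.2724, 0.2312]
tool_rot: [-0.384, 1.537, 0.384]
contact_force: [0.9, 0.2, 0.6]
opening: 0.0
```

```bash
python3 - <<'E'
from h import *
go((-110,0,231),(-110,0,32));print(ctrl.get_obs()['q'])
E
```

```text
t 0.8167 rack pos [174.8 297.  231.2] F rack [ 0.6 -0.7  0.6] open 0.0
axes in rack (cols x,y,z): [[-0.0, 0.58, 0.815], [-0.0, 0.815, -0.58], [-1.0, -0.0, -0.0]]
(-110, 0, 231) [ 7.0000e-03 -1.0178e+01 -1.4960e+00]
(-110, 0, 32) [  4.982 -10.177  -1.496]
[ 4.68856165e-01 -3.53784872e-01  1.97656436e+00 -8.10910284e-05
  1.51889873e+00 -1.59124657e+00]
```

drive_tool(
  commands="1 0 -10.18 -1.5 -7.1;1 0 -10.18 -1.5 -7.1;1 0 -10.18 -1.5 -7.1;1 0 -10.18 -1.5 -7.1;1 0 -10.18 -1.5 -7.1;1 0 -10.18 -1.5 -7.1;1 0 -10.18 -1.5 -7.1;1 0 -10.18 -1.5 -7.1",
)

```text
t: 1.48
tool_pos: [0.4733, -0.0103, 0.2314]
tool_rot: [-0.859, 1.394, 0.858]
contact_force: [1.0, 0.5, 0.1]
opening: -0.0003
```

```bash
python3 - <<'E'
from h import *
go((-110,0,231),(-110,0,32));print(ctrl.get_obs()['q'])
E
```

```text
t 1.4833 rack pos [-33.6  81.6 231.4] F rack [ 0.9 -0.7  0.1] open -0.0003
axes in rack (cols x,y,z): [[0.0, 0.004, 1.0], [-0.0, 1.0, -0.004], [-1.0, -0.0, 0.0]]
(-110, 0, 231) [ 0.011 -2.047 -1.901]
(-110, 0, 32) [ 4.986 -2.046 -1.902]
[-1.79279455e-01 -3.24216132e-01  1.95362153e+00  1.61664302e-04
  1.51183842e+00 -2.85358112e+00]
```

drive_tool(
  commands="1 0 -2.05 -1.6 0;1 0 -2.05 -1.6 0;1 0 -2.05 -1.6 0;1 0 -2.05 -1.6 0",
)

```text
t: 1.82
tool_pos: [0.5183, -0.1062, 0.231]
tool_rot: [-0.855, 1.397, 0.855]
contact_force: [-0.2, 0.4, 0.6]
opening: 0.0001
```

```bash
python3 - <<'E'
from h import *
go((-98,0,32));print(ctrl.get_obs()['q'])
E
```

```text
t 1.8167 rack pos [-99.3  -1.6 231. ] F rack [0.3 0.4 0.6] open 0.0001
axes in rack (cols x,y,z): [[-0.001, 0.009, 1.0], [0.0, 1.0, -0.009], [-1.0, 0.0, -0.001]]
(-98, 0, 32) [4.974 0.039 0.037]
[-3.42246348e-01 -1.78084388e-01  1.83398192e+00 -1.03757095e-03
  1.48610574e+00 -3.01141353e+00]
```

drive_tool(
  commands="1 4.95 0.04 0 0;1 4.95 0.04 0 0;1 4.95 0.04 0 0;1 4.95 0.04 0 0;1 4.95 0.04 0 0;1 4.95 0.04 0 0;1 4.95 0.04 0 0",
)

```text
t: 2.4
tool_pos: [0.5142, -0.1005, 0.0319]
tool_rot: [-0.856, 1.398, 0.862]
contact_force: [-0.0, 0.1, 0.5]
opening: 0.0001
```

```bash
python3 - <<'E'
from h import *
go((-80,0,32),(-67,0,32));print(ctrl.get_obs()['q'])
snap('side','side1');i,p,d=snap('top','top1');cv2.imwrite('pics/t1c.png',cv2.resize(p[165:320,290:430],None,fx=4,fy=4))
i,p,d=load('side1');cv2.imwrite('pics/s1c.png',cv2.resize(p[120:275,250:390],None,fx=4,fy=4))
E
```

```text
t 2.4 rack pos [-96.    4.6  31.9] F rack [0.  0.1 0.5] open 0.0001
axes in rack (cols x,y,z): [[-0.0, 0.004, 1.0], [0.005, 1.0, -0.004], [-1.0, 0.005, -0.0]]
(-80, 0, 32) [-0.004 -0.114  0.4  ]
(-67, 0, 32) [-0.004 -0.113  0.725]
[-3.35167674e-01  3.15534185e-02  1.99190790e+00  1.90024230e-04
  1.12313213e+00 -3.00993588e+00]
```

View pics/t1c.png

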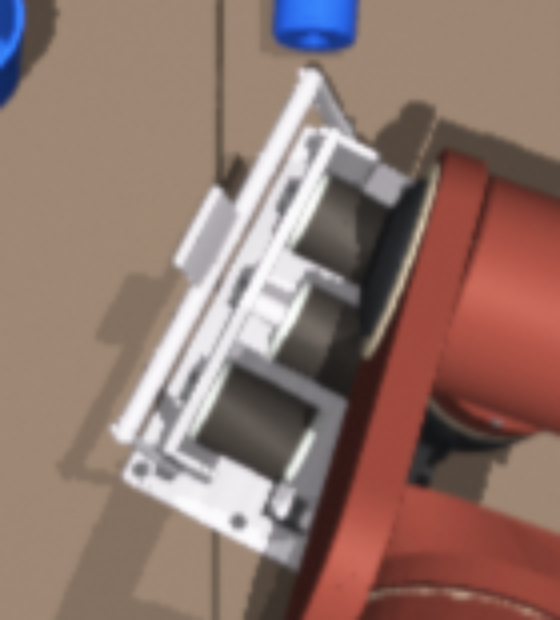

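View pics/s1c.png

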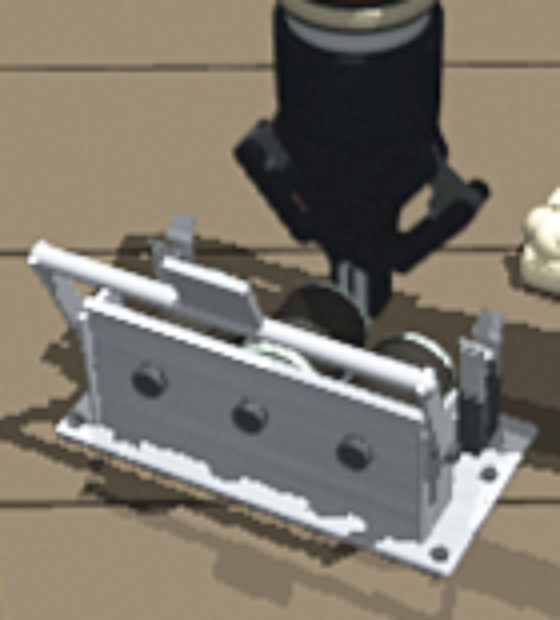

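drive_tool(
  commands="1 0 -0.1 0.2 0;1 0 -0.1 0.4 0;1 0 -0.1 0.5 0;1 0 -0.1 0.5 0",
)

```text
t: 2.83
tool_pos: [0.5305, -0.0851, 0.0353]
tool_rot: [-0.861, 1.392, 0.857]
contact_force: [0.1, 0.2, 0.3]
opening: 0.0001
```

```bash
python3 - <<'E'
from h import *
go((-67,0,32))
E
```

```text
t 2.8333 rack pos [-75.   -3.1  35.3] F rack [ 0.3 -0.   0.3] open 0.0001
axes in rack (cols x,y,z): [[0.001, 0.003, 1.0], [-0.003, 1.0, -0.003], [-1.0, -0.003, 0.001]]
(-67, 0, 32) [0.083 0.078 0.199]
```

drive_tool(
  commands="1 0.05 0.05 0.05 0;1 0.05 0.05 0.1 0;1 0.05 0.05 0.1 0;1 0.05 0.05 0.1 0",
)

```text
t: 3.17
tool_pos: [0.5286, -0.081, 0.0314]
tool_rot: [-0.858, 1.395, 0.859]
contact_force: [-0.1, -0.3, 1.1]
opening: 0.0002
```

```bash
python3 - <<'E'
from h import *
go((-67,0,32))
E
```

```text
t 3.1667 rack pos [-72.2   0.5  31.4] F rack [-0.4 -0.   1.1] open 0.0002
axes in rack (cols x,y,z): [[0.0, 0.005, 1.0], [0.0, 1.0, -0.005], [-1.0, 0.0, 0.0]]
(-67, 0, 32) [-0.016 -0.012  0.13 ]
```

drive_tool(
  commands="1 0 0 0.04 0;1 0 0 0.08 0;1 0 0 0.08 0;1 0 0 0.08 0",
)

```text
t: 3.5
tool_pos: [0.5302, -0.0782, 0.0314]
tool_rot: [-0.858, 1.395, 0.858]
contact_force: [0.2, -1.8, 0.4]
opening: 0.0001
```

```bash
python3 - <<'E'
from h import *
go((-67,0,32))
snap('side','side2');i,p,d=load('side2');cv2.imwrite('pics/s2c.png',cv2.resize(p[120:275,250:390],None,fx=4,fy=4))
i,p,d=snap('top','top2');cv2.imwrite('pics/t2c.png',cv2.resize(p[165:320,290:430],None,fx=4,fy=4))
E
```

```text
t 3.5 rack pos [-68.9   0.3  31.4] F rack [-1.5 -1.   0.4] open 0.0001
axes in rack (cols x,y,z): [[0.0, 0.005, 1.0], [0.0, 1.0, -0.005], [-1.0, 0.0, 0.0]]
(-67, 0, 32) [-0.015 -0.007  0.049]
```

View pics/t2c.png

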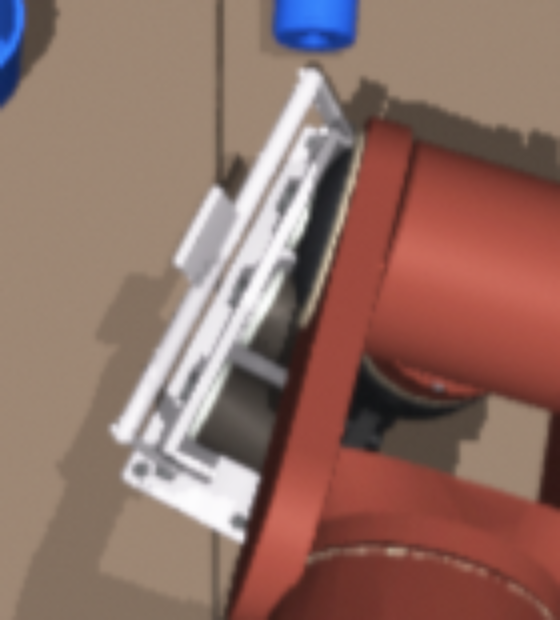

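View pics/s2c.png

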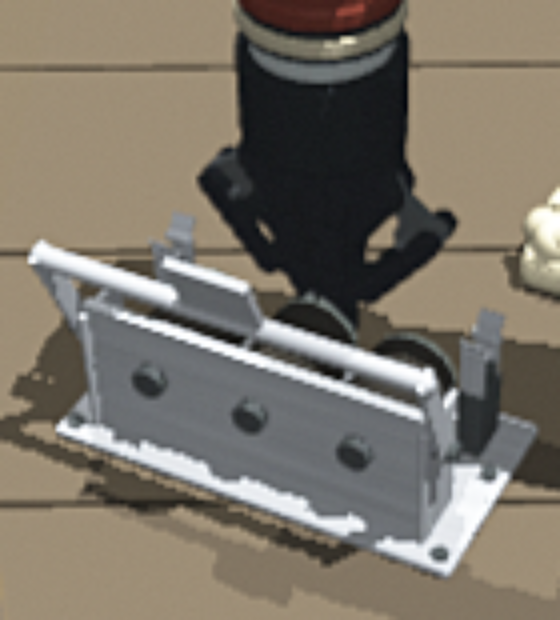

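Drum nearly home. I'll keep pushing in small steps until the force rises.

drive_tool(
  commands="1 0 0 0.04 0;1 0 0 0.08 0;1 0 0 0.08 0;1 0 0 0.08 0",
)

```text
t: 3.93
tool_pos: [0.5316, -0.0757, 0.0315]
tool_rot: [-0.859, 1.395, 0.858]
contact_force: [-0.5, -4.9, 0.1]
opening: -0.0002
```

```bash
python3 - <<'E'
from h import *
go((-67,0,32))
E
```

```text
t 3.9333 rack pos [-66.1   0.1  31.5] F rack [-4.6 -1.7  0.1] open -0.0002
axes in rack (cols x,y,z): [[-0.001, 0.004, 1.0], [-0.0, 1.0, -0.004], [-1.0, -0.0, -0.001]]
(-67, 0, 32) [-0.013 -0.004 -0.023]
```

drive_tool(
  commands="1 0 0 0.03 0;1 0 0 0.06 0;1 0 0 0.06 0",
)

```text
t: 4.18
tool_pos: [0.5317, -0.0758, 0.0315]
tool_rot: [-0.862, 1.4, 0.857]
contact_force: [-5.9, -13.0, 2.4]
opening: -0.0002
```

```bash
python3 - <<'E'
from h import *
go((-67,0,32))
E
```

```text
t 4.1833 rack pos [-66.1   0.   31.5] F rack [-14.2  -0.5   2.4] open -0.0002
axes in rack (cols x,y,z): [[-0.006, 0.004, 1.0], [0.0, 1.0, -0.004], [-1.0, 0.0, -0.006]]
(-67, 0, 32) [-0.012 -0.001 -0.023]
```

drive_tool(
  commands="1 0 0 -0.6 0;1 0 0 -0.6 0;1 -2 0 -0.6 0;1 -4.9 0 -0.6 0;1 -4.9 0 -0.6 0;1 -4.9 0 -0.6 0;1 -4.9 0 -0.6 0;1 -4.9 0 -0.6 0",
)

```text
t: 4.85
tool_pos: [0.5258, -0.095, 0.2367]
tool_rot: [-0.865, 1.384, 0.849]
contact_force: [0.4, -0.8, 1.2]
opening: 0.0
```

```bash
python3 - <<'E'
from h import *
go((75,0,231),(75,0,128))
snap('side','side3');snap('wrist','w3')
i,p,d=load('side3');cv2.imwrite('pics/s3c.png',cv2.resize(p[120:275,250:390],None,fx=4,fy=4))
E
```

```text
t 4.85 rack pos [-85.9  -3.3 236.7] F rack [-0.5 -0.7  1.2] open 0.0
axes in rack (cols x,y,z): [[0.004, 0.004, 1.0], [-0.014, 1.0, -0.004], [-1.0, -0.014, 0.004]]
(75, 0, 231) [0.155 0.101 4.022]
(75, 0, 128) [2.73  0.136 4.012]
```

View pics/w3.png

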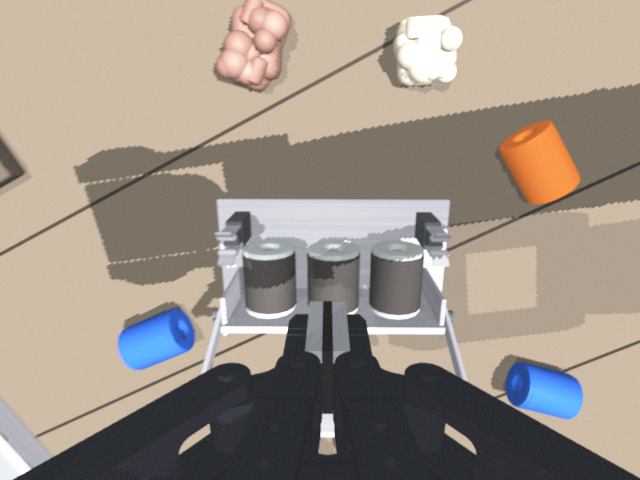

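View pics/s3c.png

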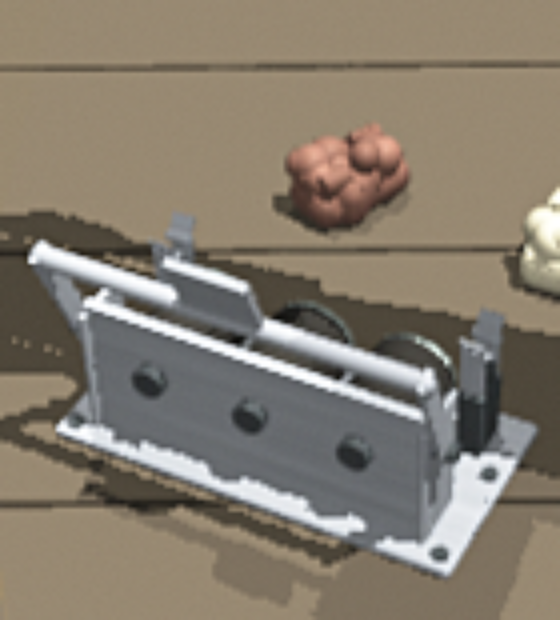

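drive_tool(
  commands="1 0.1 0.1 4.0 0;1 0.1 0.1 4.0 0;1 0.1 0.1 4.0 0;1 0.1 0.1 4.0 0;1 0.1 0.1 4.0 0;1 1.2 0.1 4.0 0;1 2.5 0.1 4.0 0;1 2.5 0.1 4.0 0",
)

```text
t: 5.62
tool_pos: [0.5846, 0.0505, 0.1181]
tool_rot: [-0.853, 1.407, 0.867]
contact_force: [-1.5, 0.4, -1.0]
opening: -0.0001
```

```bash
python3 - <<'E'
from h import *
go((75,0,135),(50,0,135))
for q in np.arange(1.5,-.01,-.1): print(round(q,2),(-85*np.cos(q)+2.5*np.sin(q)+11).round(),(62+85*np.sin(q)+2.5*np.cos(q)).round())
E
```

```text
t 5.6167 rack pos [ 70.6   9.1 118.1] F rack [-0.3  1.5 -1. ] open -0.0001
axes in rack (cols x,y,z): [[-0.006, 0.004, 1.0], [0.014, 1.0, -0.004], [-1.0, 0.014, -0.006]]
(75, 0, 135) [-0.426 -0.222  0.109]
(50, 0, 135) [-0.423 -0.224 -0.516]
1.5 7.0 147.0
1.4 -1.0 146.0
1.3 -9.0 145.0
1.2 -17.0 142.0
1.1 -25.0 139.0
1.0 -33.0 135.0
0.9 -40.0 130.0
0.8 -46.0 125.0
0.7 -52.0 119.0
0.6 -58.0 112.0
0.5 -62.0 105.0
0.4 -66.0 97.0
0.3 -69.0 90.0
0.2 -72.0 81.0
0.1 -73.0 73.0
-0.0 -74.0 64.0
```

drive_tool(
  commands="1 -0.3 -0.15 0 0;1 -0.45 -0.15 -0.3 0;1 -0.45 -0.15 -0.5 0;1 -0.5 -0.15 -0.7 0;1 -0.55 -0.15 -0.9 0;1 -0.55 -0.15 -1.1 0;1 -0.55 -0.15 -1.1 0",
)

```text
t: 6.2
tool_pos: [0.5758, 0.0062, 0.151]
tool_rot: [-0.858, 1.394, 0.856]
contact_force: [-0.0, -0.4, 0.4]
opening: 0.0001
```

```bash
python3 - <<'E'
from h import *
go((10,0,146))
snap('side','side4')
i,p,d=load('side4');cv2.imwrite('pics/s4c.png',cv2.resize(p[120:275,230:390],None,fx=4,fy=4))
E
```

```text
t 6.2 rack pos [ 27.   -2.9 151. ] F rack [-0.4 -0.2  0.4] open 0.0001
axes in rack (cols x,y,z): [[-0.0, 0.006, 1.0], [-0.002, 1.0, -0.006], [-1.0, -0.002, -0.0]]
(10, 0, 146) [ 0.124  0.069 -0.425]
```

View pics/s4c.png

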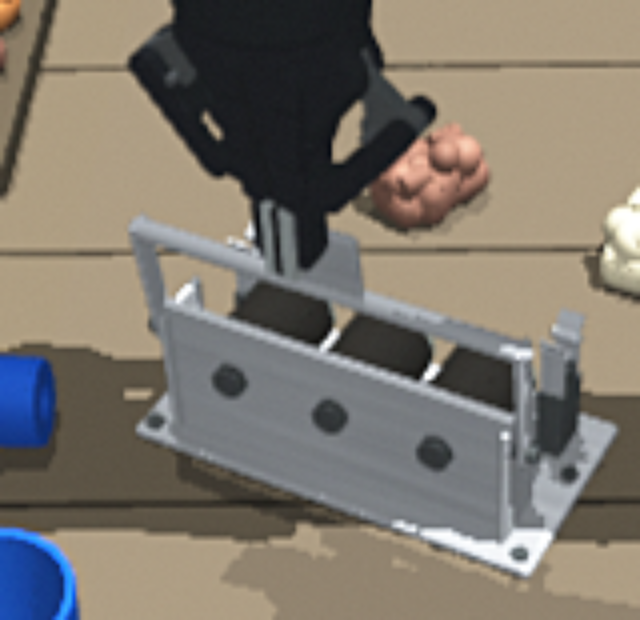

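drive_tool(
  commands="1 0.12 0.05 -0.3 0;1 0.12 0.05 -0.5 0;1 0.12 0.05 -0.7 0;1 0.15 0.05 -0.9 0;1 0.22 0.05 -1.1 0;1 0.3 0.05 -1.3 0;1 0.4 0.05 -1.5 0;1 0.4 0.05 -1.5 0",
)

```text
t: 6.92
tool_pos: [0.5459, -0.0462, 0.1322]
tool_rot: [-0.857, 1.397, 0.858]
contact_force: [-0.7, 0.1, -0.1]
opening: -0.0
```

```bash
python3 - <<'E'
from h import *
go((-33,0,135),(-46,0,125),(-58,0,112),(-66,0,97),(-72,0,85))
snap('side','side5')
i,p,d=load('side5');cv2.imwrite('pics/s5c.png',cv2.resize(p[120:275,230:390],None,fx=4,fy=4))
E
```

```text
t 6.9167 rack pos [-33.3   0.5 132.2] F rack [-0.2  0.7 -0.1] open -0.0
axes in rack (cols x,y,z): [[-0.002, 0.006, 1.0], [0.002, 1.0, -0.006], [-1.0, 0.001, -0.002]]
(-33, 0, 135) [-0.07  -0.013  0.008]
(-46, 0, 125) [ 0.181 -0.016 -0.317]
(-58, 0, 112) [ 0.506 -0.018 -0.616]
(-66, 0, 97) [ 0.882 -0.02  -0.816]
(-72, 0, 85) [ 1.182 -0.021 -0.965]
```

View pics/s5c.png

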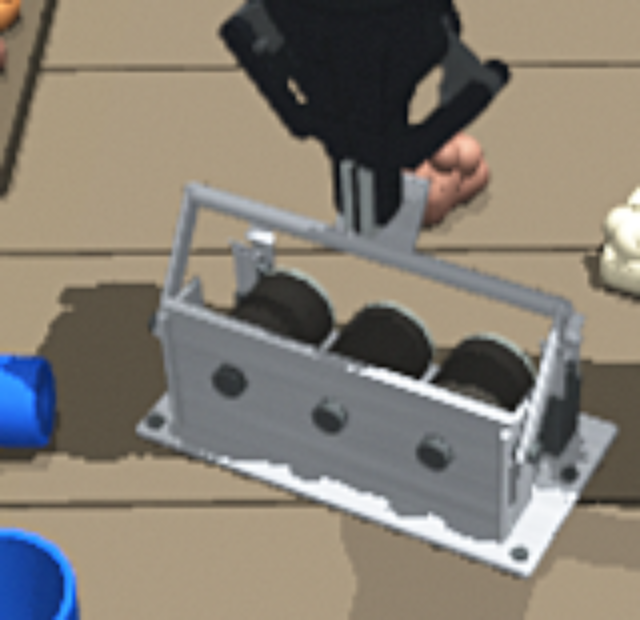

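drive_tool(
  commands="1 0.1 0 -0.17 0;1 0.2 0 -0.34 0;1 0.35 0 -0.5 0;1 0.5 0 -0.65 0;1 0.7 0 -0.8 0;1 0.9 0 -0.95 0;1 1.05 0 -1.05 0;1 1.1 0 -1.1 0",
)

```text
t: 7.63
tool_pos: [0.526, -0.0846, 0.0877]
tool_rot: [-0.857, 1.397, 0.86]
contact_force: [-0.3, -0.1, 0.1]
opening: 0.0004
```

```bash
python3 - <<'E'
from h import *
go((-82,0,85),(-82,0,75),(-83,0,65))
snap('side','side6')
i,p,d=load('side6');cv2.imwrite('pics/s6c.png',cv2.resize(p[120:275,230:390],None,fx=4,fy=4))
E
```

```text
t 7.6333 rack pos [-76.5   1.2  87.7] F rack [-0.2  0.2  0.1] open 0.0004
axes in rack (cols x,y,z): [[-0.001, 0.005, 1.0], [0.003, 1.0, -0.005], [-1.0, 0.003, -0.001]]
(-82, 0, 85) [ 0.067 -0.032 -0.138]
(-82, 0, 75) [ 0.317 -0.033 -0.137]
(-83, 0, 65) [ 0.567 -0.033 -0.162]
```

View pics/s6c.png

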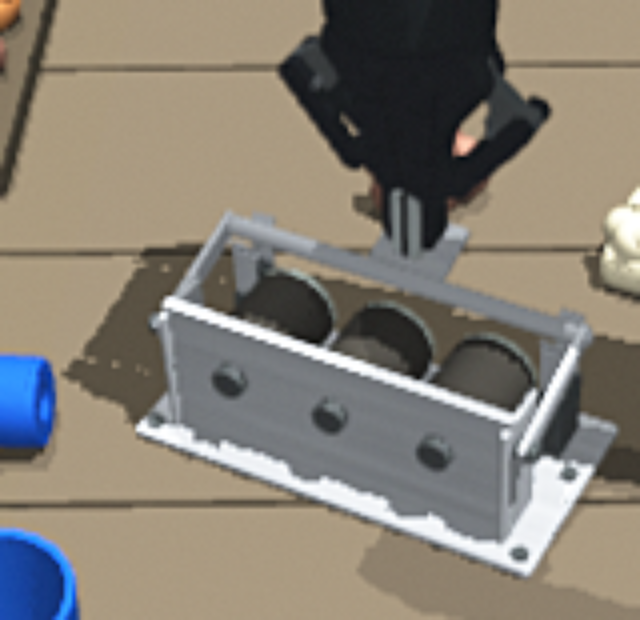

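Following nicely; the finger stands on the tab at about q ≈ 0.25. Press down into the clips.

drive_tool(
  commands="1 0.05 0 -0.15 0;1 0.15 0 -0.2 0;1 0.25 0 -0.2 0;1 0.35 0 -0.2 0;1 0.45 0 -0.2 0;1 0.5 0 -0.2 0;1 0.5 0 -0.2 0",
)

```text
t: 8.27
tool_pos: [0.5243, -0.0922, 0.0702]
tool_rot: [-0.86, 1.395, 0.856]
contact_force: [-1.5, -2.7, 2.3]
opening: 0.0003
```

```bash
python3 - <<'E'
from h import *
go((-83,0,65))
E
```

```text
t 8.2667 rack pos [-84.   -0.7  70.2] F rack [-3.1  0.1  2.3] open 0.0003
axes in rack (cols x,y,z): [[-0.001, 0.004, 1.0], [-0.002, 1.0, -0.004], [-1.0, -0.002, -0.001]]
(-83, 0, 65) [0.131 0.017 0.026]
```

drive_tool(
  commands="1 0.07 0 0 0;1 0.14 0 0 0;1 0.18 0 0 0;1 0.18 0 0 0;1 0.18 0 0 0",
)

```text
t: 8.68
tool_pos: [0.5243, -0.0913, 0.0643]
tool_rot: [-0.859, 1.395, 0.858]
contact_force: [-5.8, -0.1, 13.8]
opening: -0.0002
```

```bash
python3 - <<'E'
from h import *
go((-83,0,65))
snap('side','side7')
i,p,d=load('side7');cv2.imwrite('pics/s7c.png',cv2.resize(p[120:275,230:390],None,fx=4,fy=4))
E
```

```text
t 8.6833 rack pos [-83.2  -0.2  64.3] F rack [-2.7  5.1 13.8] open -0.0002
axes in rack (cols x,y,z): [[-0.0, 0.004, 1.0], [-0.0, 1.0, -0.004], [-1.0, -0.0, -0.0]]
(-83, 0, 65) [-0.016  0.006  0.006]
```

View pics/s7c.png

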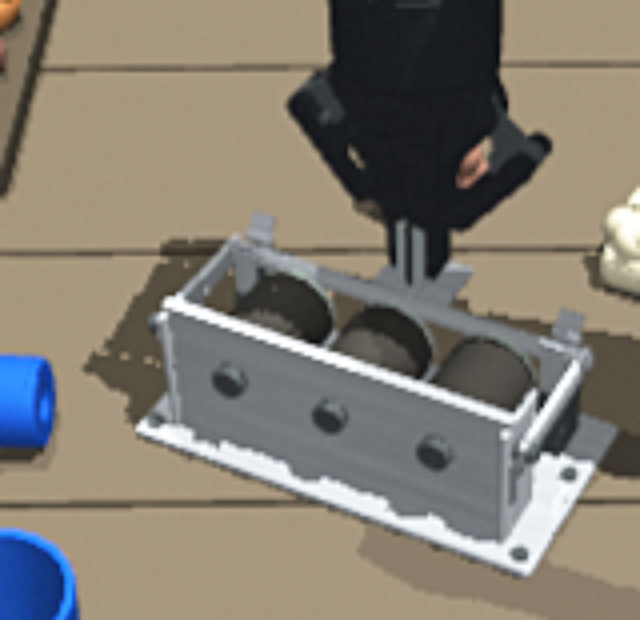

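drive_tool(
  commands="1 -0.5 0 0 0;1 -1.5 0 0 0;1 -2.5 0 -0.5 0;1 -3.5 0 -1.5 0;1 -4.2 0.5 -2 0;1 -4.2 1.5 -2 0;1 -4.2 2.2 -2 0;1 -4.2 2.2 -2 0",
)

```text
t: 9.4
tool_pos: [0.4064, -0.1199, 0.2301]
tool_rot: [-0.857, 1.396, 0.857]
contact_force: [0.5, -0.1, -0.9]
opening: 0.0004
```

```bash
python3 - <<'E'
from h import *
go();print(ctrl.get_obs()['q'])
snap('side','side8');snap('wrist','w8');snap('top','top8')
i,p,d=load('side8');cv2.imwrite('pics/s8c.png',cv2.resize(p[120:275,230:390],None,fx=4,fy=4))
for q in(0.01,.03,.1,.18): 
    print(q,[((proj(i,W((-65*np.cos(q),y,62+65*np.sin(q))))-(230,120))*4).round(0) for y in(-94,94)])
E
```

```text
t 9.4 rack pos [-161.5   92.4  230.1] F rack [ 0.1 -0.5 -0.9] open 0.0004
axes in rack (cols x,y,z): [[-0.0, 0.007, 1.0], [0.0, 1.0, -0.007], [-1.0, 0.0, -0.0]]
[-4.62759478e-01 -4.62441326e-01  2.05677996e+00 -2.68895709e-04
  1.54745017e+00 -3.13470832e+00]
0.01 [array([232., 248.]), array([579., 359.])]
0.03 [array([232., 246.]), array([580., 357.])]
0.1 [array([231., 239.]), array([580., 350.])]
0.18 [array([229., 231.]), array([580., 343.])]
```

View pics/s8c.png

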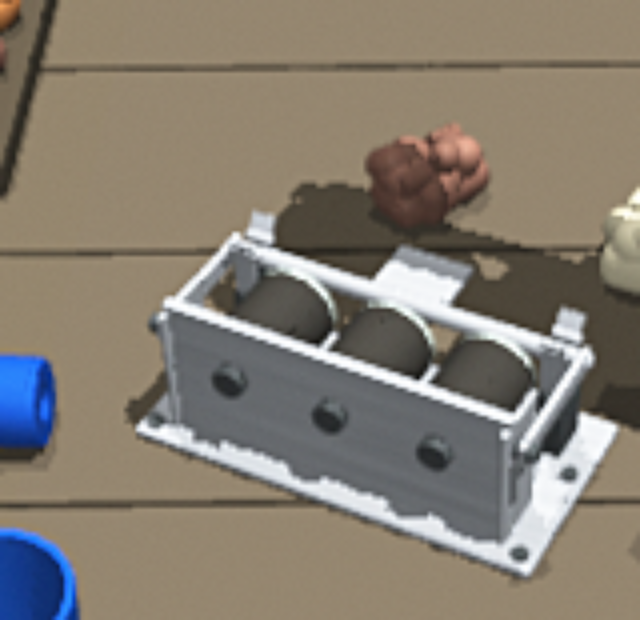

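View pics/w8.png

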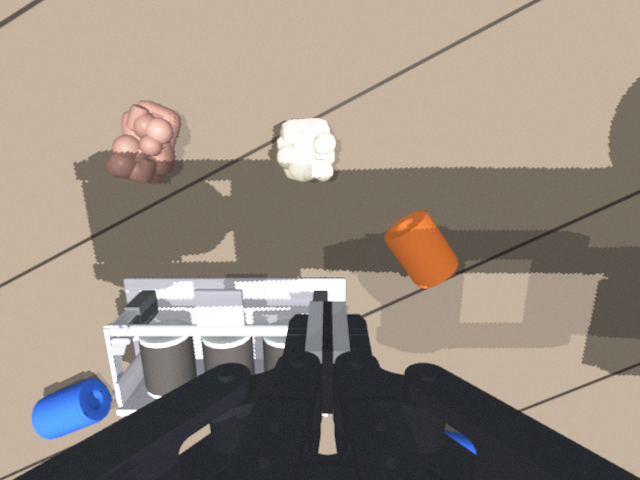

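View pics/top8.png

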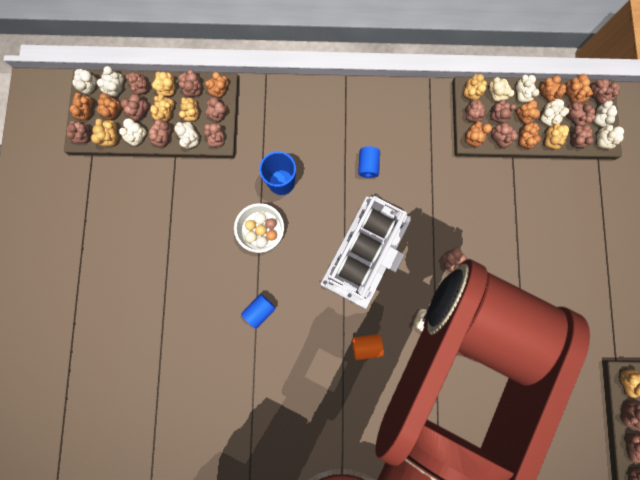

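drive_tool(
  commands="1 0 0 0 1;1 0 0 0 2;1 0 0 0 2",
)

```text
t: 9.8
tool_pos: [0.4104, -0.1217, 0.2295]
tool_rot: [-0.722, 1.449, 0.723]
contact_force: [-0.2, 0.0, -0.1]
opening: -0.0002
```

```bash
python3 - <<'E'
from h import *
print(ctrl.get_obs()['q'][5])
i,p,d=load('top8')
for y in(-54,0,54):
    o=[]
    for xx in np.arange(-75,5,1.5):
        u=proj(i,W((xx,y,70)));w=inv(px(i,d,int(round(u[0])),int(round(u[1])),0))
        if 60<w[2]<76 : o.append(w[0].round(1))
    print(y,min(o),max(o),len(o),o[:6],o[-4:])
for y in(-70,-35,35,70):
  for q in(0.01,):
    u=proj(i,W((-65,y,67)));print(y,inv(px(i,d,int(round(u[0])),int(round(u[1])),1)).round(1))
u=proj(i,W((-88,0,64)));print('tab',inv(px(i,d,int(round(u[0])),int(round(u[1])),1)).round(1))
c=cv2.resize(p[185:315,305:425],None,fx=4.5,fy=4.5,interpolation=cv2.INTER_CUBIC);cv2.imwrite('pics/t8c.png',c)
E
```

```text
-2.958780609253642
-54 -67.4 -0.0 45 [np.float64(-67.4), np.float64(-67.4), np.float64(-64.5), np.float64(-62.9), np.float64(-62.9), np.float64(-60.3)] [np.float64(-5.3), np.float64(-2.7), np.float64(-0.9), np.float64(-0.0)]
0 -76.2 1.1 50 [np.float64(-76.2), np.float64(-74.2), np.float64(-71.7), np.float64(-71.7), np.float64(-69.0), np.float64(-67.4)] [np.float64(-3.3), np.float64(-1.5), np.float64(1.1), np.float64(1.1)]
54 -65.7 2.2 45 [np.float64(-65.7), np.float64(-65.7), np.float64(-63.7), np.float64(-61.1), np.float64(-61.1), np.float64(-59.4)] [np.float64(-2.1), np.float64(-0.4), np.float64(2.2), np.float64(2.2)]
-70 [-64.7 -69.4  65.5]
-35 [-65.6 -35.9  64.8]
35 [-65.6  35.6  65.5]
70 [-65.7  70.5  64.3]
tab [-87.5  -0.3  64.2]
```

View pics/t8c.png

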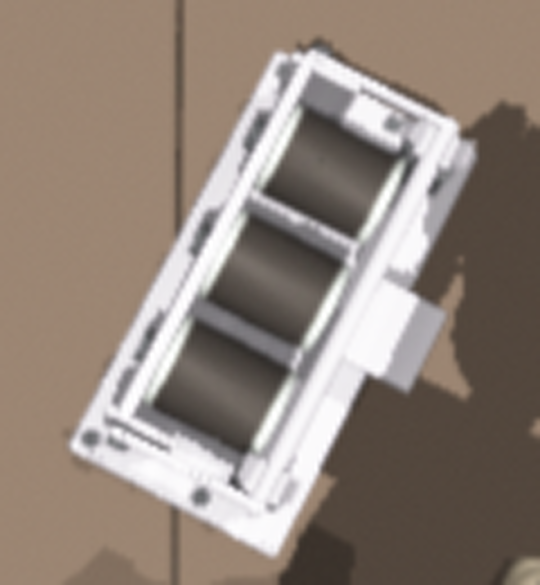

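```bash
python3 -c "
from h import *
print(ctrl.finish_job())"
```

```text
the job is handed in; nothing more can be done
None
```

I got the stuck-out drum home and snapped the keeper bar into both clips. I handed the job in at about 10 s of the 51 s allowed, and `finish_job` gives no verdict.

- **Drum:** It was the middle one, standing about 15 mm out. I pushed on its front face with the shut fingers until it stopped hard against the back plate, at about 14 N.
- **Keeper:** I pushed the thumb tab over from behind, then down. It stopped firmly at about 14 N with the fingertips 64.3 mm above the bench; the closed tab should be at 64.5 mm. I then backed the arm off, clear of everything.

**Last checks**
- **Keeper closed:** After I let go, the top camera put the tab 64.2 mm above the bench. The bar ends in the side picture matched the closed angle. The camera's depth readings put the bar's top at 64 to 65.5 mm, where 67 mm was expected, which is within calibration and noise.
- **Drums home:** In the last pictures all three drums line up, with their back ends at the back plate. The closed bar blended into the front edges in the depth readings, so the front faces could not be measured separately.
- **Bystanders:** The cup and tub stand where they were, and I saw no sign the stones had moved. I judged this by eye in the pictures and did not measure it.
- **Close call:** While backing off, the last joint came to -3.135 rad against its -3.14 limit. I turned it back to -2.96 before handing in.

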